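# Put the bench scraper away in its slotted rack

### The arm

A 6-joint arm with a two-finger parallel gripper is mounted at the origin on a cart in front of the work surface, level with it; the furniture and walls round the work are solid. World frame = base frame: x ahead of the robot, y to its left, z up, the work surface at z = 0. Lengths are in mm, angles in rad, forces in N, time in s.
With the tool pointing down it reaches from about 350 to 975 mm from the base axis. Payload 7.1 kg.
Tool frame: the origin (TCP) lies midway between the tips of the shut fingers; the grasp point (between the pads) lies 19 mm behind it; z points along the fingers, x is the direction in which the jaws open and shut, and the axes are right-handed (so a half turn about z gives the same grasp; the last joint's range is limited). The gripper opens to 88 mm and grips with 3 to 60 N. Pads are 20 mm wide; open, the fingers measure 115 mm over their backs; the gripper's body (75 mm by 178 mm) begins 61 mm behind the grasp point.
Start: joints at [-1.344, 0.423, 1.63, -0, 1.089, -0.019], TCP at [152.102, -606.193, 222.675] pointing down, gripper open.
Joint ranges: [-3, 3], [-0.9, 2.11], [0.09, 2.58], [-1.31, 4.45], [0.11, 2.69], [-2.54, 2.54]. Speed limits (rad/s): [2.39, 2.39, 3.01, 3.14, 3.14, 3.14].

### API

Orientations are given as a rotation vector (axis times angle).
In Python, from workcell import telemetry, imaging, ticket gives the robot as it stands.
- The arm moves only by the tool jog_arm, never from a script. Its arguments are lists of equal length, an entry for each row: "travel": the shift along the world's x, y, z in units of 400 mm (1.0 is 400 mm), a list of three; "dr": the turn, a rotation vector about the world's x, y, z in units of 90 degrees (1.0 is 90 degrees), a list of three. In form: {"travel": [[tx, ty, tz], ...], "dr": [[wx, wy, wz], ...]}. A call has exactly 10 rows; each row is the pose to reach, as a shift and turn from the pose measured when the call began; what a row does not reach only later rows make up. A row lasts 1/10 s, in which the tool goes at most 50 mm and 8.59 degrees, less where a joint would pass 70% of its speed; a pose out of reach is approached as far as the arm can. A call with a number of a shift or a turn outside -1 to 1 is refused whole. A call with a gripper value outside its range is refused whole. "hand" is the opening, from -1 (shut) to 1 (fully open), set as the call begins (left out, the last holds). The fingers move at their own pace and stop on an object; the grip force is fixed at half the most. Time passes only in rows, so rows that repeat a pose let the fingers close, or fill a call up. It gives the time, the measured TCP pose, the force and the opening at its end, in the units of the state.
- telemetry.get_obs(): the state, without advancing time (a new reading comes with each control period).
- imaging.get_image(name): name is "side" or "top"; returns a dict with "pixels" (480x640x3 uint8, red, green, blue), "range_z" (480x640 float32, mm along the optical axis (not along the pixel's ray), 0 where there is no reading), "fx", "fy", "cx", "cy" (pixels), "k1" (the pictures are not rectified: a ray, as slopes to the right and down, at radius r is drawn at 1 + k1 r^2 times it, then the intrinsics apply), "extrinsics" (4x4, takes a point from world to camera coordinates). Camera axes: x right, y down, z forward; pixel columns grow to the right and rows downward; lengths in mm; the calibration is good to about 2 mm. A picture is of the moment at which its call begins.
- ticket.close_job(): hands the job in, once; it reports no verdict.
The state is a dict: "t": time; "qpos": joint angles; "qvel": joint speeds; "joint_torque": joint torques, N m; "ee_pos": TCP position; "orientation": TCP orientation; "ft_force": force on the tool from outside, world axes, zero at the start; "moment": the same for the moment, N m; "width": finger opening in mm.
Only numpy, scipy, OpenCV 4.12 (cv2) and the standard library are available. Lean on these libraries where they do the work, as an engineer would, in place of code of your own. Each camera call takes 0.05 s, during which the arm holds its last target. There are 200 camera calls.

### The job

Put the bench scraper that lies on the table away in the rack. First park it handle-up on the sloping rest and let go, so that you can take it again by the two flat faces of its handle, then slide it upright, blade first, into the empty rack slot that is long enough for its blade until the blade stands on the slot's floor. Leave the scraper that is already in the rack and the other things on the table where they are.

Things in the scene. Friction and masses are not known exactly. Their poses are not given: they have to be found in the camera images.
- scraper_handle (a point): Centre of the bar handle of the bench scraper that lies flat on the table. Handle 26 (x) x 132 (y) x 18 mm (z); a steel blade 124 mm wide (y), 2 mm thick, sticks out of its -x side half-way up. x points from the blade to the handle's back, y along the handle, z is the blade's normal. The centre is 9 mm up, the blade's top face 10 mm, the handle's top 18 mm.
- scraper_edge (a point): Middle of the scraper's blade edge, 91 mm from the handle's centre along -x (78 mm of blade stand clear of the handle). Same axes. Lying flat, only the upper 8 mm of the handle can be pinched across its 26 mm, as the blade is in the way below. It weighs 0.10 to 0.17 kg.
- rest: Sloping rest of aluminium, fixed, origin in the middle of its underside, z up. Base plate 130 x 130 x 6 mm. Two arms at y = +-50 mm, 22 mm wide with 78 mm open space between, rise at 45 degrees towards its +x. A parked scraper lies on them, the handle's back face on the arms, the blade on rubber pads, its edge at a cross stop at the low end, 11 mm higher than the blade.
- rest_seat (a point): Where the centre of a parked scraper's handle lies, give or take 4 mm along the slope (3 mm down the slope it meets the stop): 28 mm along +x and 100 mm above the rest's origin. Axes of the rest. Parked, the scraper's x axis is (0.707, 0, 0.707), its y axis (0, 1, 0) and its z axis (-0.707, 0, 0.707) in these axes.
- slot_free_mouth (a point): Middle of the mouth of the empty long slot, in a wooden block 68 (x) x 172 (y) x 66 mm (z) fixed on the rack's 10 mm base plate. Slot along y, 134 mm long, 5 mm wide with 5 mm lead-in chamfers on the long sides, 54 mm deep. Mouth 76 mm above the table. Its place among the three varies. Fully home, the scraper's handle centre is 37 mm above this point.
- slot_short_mouth (a point): The same point of the like block with a slot only 90 mm long, also empty: too short for the scraper. The blocks stand 70 mm apart along the rack's x.
- slot_full_mouth (a point): The same point of the third block, whose slot (134 mm) already holds another scraper.
- scraper_b_handle (a point): Centre of the handle of the other scraper, of the same size and shape, that stands blade down in its slot and stays there; its top is 126 mm above the table.
- tape_wide: Wide roll of brown tape lying flat, 93 mm across, 48 mm high, near one end of the back of the scraper's handle; origin under its centre.
- tape_masking: Roll of masking tape lying flat, 100 mm across, 25 mm high, beside the scraper's blade; origin under its centre.
- marker_a: Marker pen lying in front of the rest, 135 mm long (y), 16 mm thick; origin under its centre.
- teaspoon: Teaspoon, 132 mm long (x), lying in front of the rack; origin under its centre.

How it is judged:
By the outcome, as a careful person would: the job done as asked, in the order asked, and still so for the second after the job is handed in, with the robot touching nothing.
It also fails if it takes over 72 s, if anything falls off the work surface, if the arm or the gripper's body presses on something with over 40 N, if the wrist force passes 120 N, or if a joint passes its speed limit or range.

## Working session

There is one attempt and no reset: what is moved stays moved. The work goes in short steps, Python scripts to look and compute and a tool call to move; the robot and the scene stay as the last step left them, time stands still between calls to the robot, and variables do not carry over. Pictures are saved under pics/ and viewed, about 8 in all and at most 12, crops included, and the job is handed in when it is done.

Besides the shell and the picture viewer there is one more tool, called as name(argument=value, ...) on one line, values as JSON. jog_arm: Moves the arm, as the interface text tells. Its arguments: {"type":"object","properties":{"travel":{"type":"array"},"dr":{"type":"array"},"hand":{"type":"number"}},"required":["travel","dr"]}

```bash
mkdir -p pics; cat > h.py <<'E'
import numpy as np, cv2
from workcell import telemetry, imaging, ticket
from scipy.spatial.transform import Rotation as R
def grab(n):
    d=imaging.get_image(n); np.savez(f'{n}.npz',**d); return d
def load(n): return dict(np.load(f'{n}.npz'))
def ray(d,uv):
    uv=np.atleast_2d(np.array(uv,float)); p=np.c_[(uv[:,0]-d['cx'])/d['fx'],(uv[:,1]-d['cy'])/d['fy']]
    q=p.copy()
    for _ in range(20): q=p/(1+d['k1']*(q**2).sum(1,keepdims=True))
    return np.c_[q,np.ones(len(q))]
def world(d,uv,z=None):
    E=d['extrinsics']; r=ray(d,uv)@E[:3,:3]; c=-E[:3,:3].T@E[:3,3]
    return c+r*((z-c[2])/r[:,2])[:,None]
def cloud(d):
    v,u=np.mgrid[0:480,0:640]; r=ray(d,np.c_[u.ravel(),v.ravel()])*d['range_z'].reshape(-1,1)
    E=d['extrinsics']; return ((r-E[:3,3])@E[:3,:3]).reshape(480,640,3)
def proj(d,P):
    E=d['extrinsics'];p=np.atleast_2d(P)@E[:3,:3].T+E[:3,3]; s=p[:,:2]/p[:,2:]; s=s*(1+d['k1']*(s**2).sum(1,keepdims=True))
    return s*[d['fx'],d['fy']]+[d['cx'],d['cy']]
E
python3 - <<'E'
from h import *
for n in('top','side'):
    d=grab(n); cv2.imwrite(f'pics/{n}0.png',d['pixels'][:,:,::-1])
    E=d['extrinsics']; print(n,-E[:3,:3].T@E[:3,3],E[:3,:3].round(2).tolist(),d['fx'],d['k1'])
    c=cloud(d); z=c[...,2][d['range_z']>0]; print(np.percentile(z,[1,10,50,90,99]))
print(telemetry.get_obs())
E
```

```text
top [ 321.24833282   20.94698424 1301.21660688] [[-0.0, -1.0, 0.01], [-0.99, 0.0, -0.17], [0.17, -0.01, -0.98]] 535.5647861630956 -0.14315879458230726
[-893.53373955 -882.56886748    4.57573215  361.69256374  837.71246321]
side [ 409.84563559 1026.09907159  921.24998021] [[-0.99, -0.14, 0.02], [-0.1, 0.62, -0.78], [0.1, -0.77, -0.63]] 562.5367307181124 0.0625509878201333
[-892.85924398 -783.00340469   42.09787352  418.69322583  599.87473894]
{'t': 0.1, 'qpos': array([-1.34399169e+00,  4.23763179e-01,  1.63062235e+00,  3.53070024e-05,
        1.08862161e+00, -1.90074895e-02]), 'qvel': array([-0.00082924, -0.00129226, -0.00181916,  0.0003261 , -0.00100648,
        0.00029374]), 'joint_torque': array([-4.37181134e-04, -5.45616853e+01, -2.74324983e+01,  6.44992897e-02,
        1.88517227e-02, -3.68708072e-05]), 'ee_pos': array([ 152.00331669, -605.69996772,  221.97677117]), 'orientation': array([-2.47628798e+00,  1.93179939e+00,  1.69412898e-03]), 'ft_force': array([-1.06807456, -0.29100636,  0.49126919]), 'moment': array([-0.01112781, -0.04147985, -0.02217591]), 'width': 87.71587176959804}
```

View pics/top0.png

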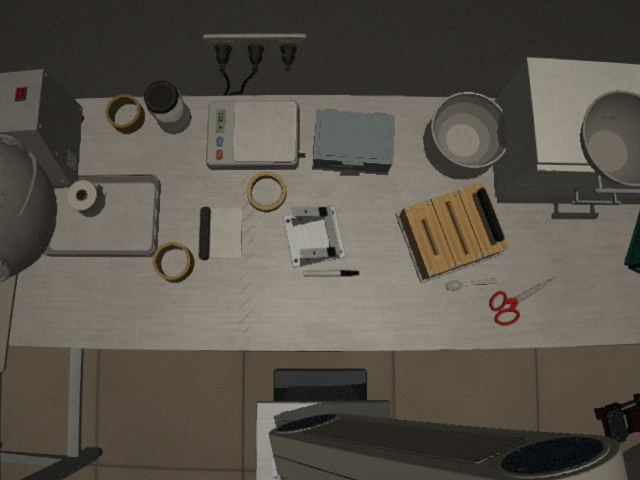

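View pics/side0.png

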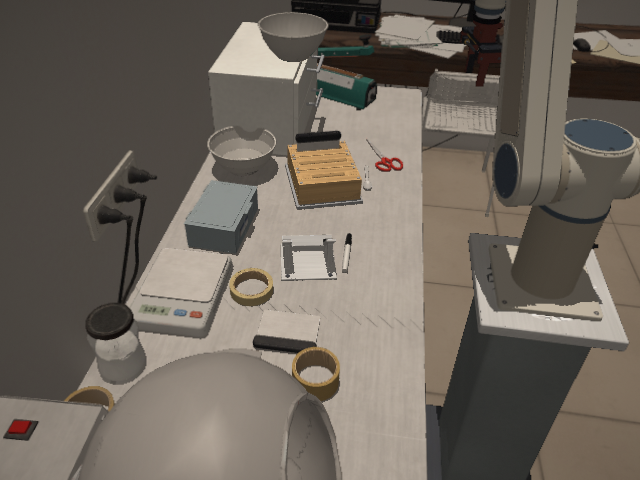

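The top view shows the scraper with its handle at (205,232) and blade to the right, the rest at (315,236), the rack at (453,230) with its full slot on the right at (490,215), the wide tape at (174,262), the masking tape at (266,190), the marker at (331,273) and the spoon at (470,284). The side view shows the same layout. Next I zoom in on the rest, rack and scraper.

```bash
python3 - <<'E'
from h import *
d=load('top');s=load('side')
a=cv2.resize(d['pixels'][175:295,140:520],(800,253),interpolation=cv2.INTER_CUBIC)
b=cv2.resize(s['pixels'][120:400,235:395],(0,0),fx=2.1,fy=2.1,interpolation=cv2.INTER_CUBIC)
b1=cv2.resize(s['pixels'][125:285,270:370],(0,0),fx=2.1,fy=2.1)
o=np.zeros((600,800,3),np.uint8); o[:253]=a
c=cv2.resize(s['pixels'][225:285,270:360],(0,0),fx=5.7,fy=5.7,interpolation=cv2.INTER_CUBIC); o[255:597,:513]=c
c=cv2.resize(s['pixels'][125:210,280:365],(0,0),fx=3.3,fy=3.3,interpolation=cv2.INTER_CUBIC); o[255:535,515:795]=c[:280,:280]
cv2.imwrite('pics/z1.png',np.clip(o[:,:,::-1]*1.4,0,255))
# depth points
for n,dd in(('top',d),('side',s)):
    C=cloud(dd); Z=C[...,2]
    if n=='top':
        for rc in [(232,205),(232,225),(215,205),(250,205),(236,315),(211,310),(211,325),(255,318),(255,330),(230,453),(205,490),(262,174),(190,248)]: print(n,rc,C[rc].round(0))
    # handle: dark px region
    g=dd['pixels'].max(2); ok=dd['range_z']>0
    for nm,zr,box in(('hA',(8,28),(400,700,150,420)),('hB',(108,140),(350,800,-500,-100))):
        m=ok&(g<60)&(Z>zr[0])&(Z<zr[1])&(C[...,0]>box[0])&(C[...,0]<box[1])&(C[...,1]>box[2])&(C[...,1]<box[3])
        k,l,st,ce=cv2.connectedComponentsWithStats(m.astype(np.uint8)); i=1+st[1:,4].argmax()
        v,u=np.nonzero(l==i); P=C[l==i]; (cx,cy),wh,ang=cv2.minAreaRect(P[:,:2].astype(np.float32))
        print(n,nm,len(P),P[:,2].mean(),cx,cy,wh,ang,'px',u.mean(),v.mean())
E
```

```text
top (232, 205) [554. 288.  19.]
top (232, 225) [556. 241.   9.]
top (215, 205) [596. 290.  20.]
top (250, 205) [509. 287.  20.]
top (236, 315) [546.  20.   8.]
top (211, 310) [596.  31.  64.]
top (211, 325) [602.  -5.  38.]
top (255, 318) [491.  13.  67.]
top (255, 330) [493. -16.  50.]
top (230, 453) [ 548. -305.   78.]
top (205, 490) [ 597. -381.  128.]
top (262, 174) [482. 368.  -2.]
top (190, 248) [658. 185.  22.]
top hA 501 19.138114821899038 552.097900390625 290.6710205078125 (130.06527709960938, 24.934932708740234) 0.29298070073127747 px 204.19760479041915 232.87824351297405
top hB 508 122.63844940508834 576.923583984375 -382.718017578125 (129.00567626953125, 19.799821853637695) 18.301176071166992 px 490.12992125984255 215.15551181102362
side hA 597 17.65584953926768 556.8423461914062 293.8509216308594 (24.718477249145508, 126.40727233886719) 89.66552734375 px 280.91959798994975 343.7420435510888
side hB 324 119.069796993283 579.693359375 -379.5467834472656 (130.64627075195312, 24.05599021911621) 19.682188034057617 px 317.4074074074074 135.70987654320987[ WARN:0@0.708] global loadsave.cpp:1063 imwrite_ Unsupported depth image for selected encoder is fallbacked to CV_8U.
```

View pics/z1.png

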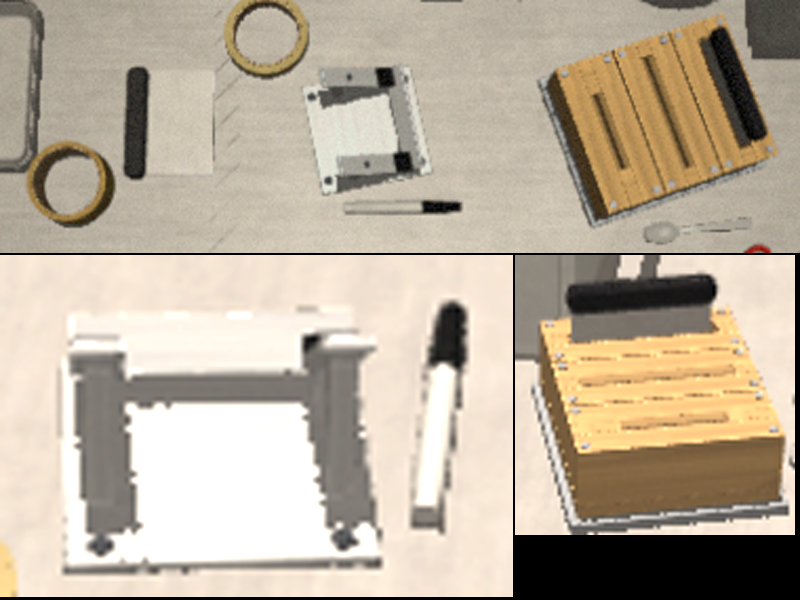

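The zoom shows the middle block holds the empty long slot (crop (667,111)) and the left block the short one. The rest's arms rise to image left (+y), and its plate corners are at crop (303,88), (407,67), (433,172) and (322,193). Now precise values.

```bash
python3 - <<'E'
from h import *
np.set_printoptions(precision=2,suppress=True)
d=load('top');s=load('side')
for n,dd in(('top',d),('side',s)):
    C=cloud(dd);g=dd['pixels'].astype(int);hsv=cv2.cvtColor(dd['pixels'],cv2.COLOR_RGB2HSV)
    # rest plate: depth z 2..10 near rest, bright
    # handle A top face ray cast
    m=(g.max(2)<60)&(abs(C[...,0]-553)<90)&(abs(C[...,1]-292)<40)&(dd['range_z']>0)
    v,u=np.nonzero(m); P=world(dd,np.c_[u,v],18); print(n,'hA',cv2.minAreaRect(P[:,:2].astype(np.float32)))
    # slots: dark-brown inside block tops
    B=C.copy(); blk=(abs(C[...,0]-548)<140)&(C[...,1]<-180)&(C[...,1]>-460)&(dd['range_z']>0)
    top=blk&(abs(C[...,2]-76)<7)
    top=cv2.morphologyEx(top.astype(np.uint8),cv2.MORPH_CLOSE,np.ones((9,9)))
    v,u=np.nonzero(top); P=world(dd,np.c_[u,v],76); r=cv2.minAreaRect(P[:,:2].astype(np.float32)); print(n,'blocktop',r)
    dark=(hsv[...,2]<(95 if n=='top' else 120))&cv2.erode(top,np.ones((5,5))).astype(bool)
    k,l,st,ce=cv2.connectedComponentsWithStats(dark.astype(np.uint8))
    for i in range(1,k):
        if st[i,4]>30:
            v,u=np.nonzero(l==i);P=world(dd,np.c_[u,v],76); print(n,'slot',st[i,4],ce[i],cv2.minAreaRect(P[:,:2].astype(np.float32)))
print('rest top',[world(d,[140+x/2.105,175+y/2.108],6)[0] for x,y in((303,88),(407,67),(433,172),(322,193))])
c=[world(s,[270+x/5.7,225+y/5.7-5/5.7*0-255/5.7],6)[0] for x,y in((65,568),(380,562),(68,312),(352,308))]
print('rest side',c)
o=telemetry.get_obs(); q=o['qpos']; M=R.from_rotvec(o['orientation']).as_matrix(); print(M)
e=lambda a,t:R.from_euler(a,t)
print((e('z',q[0])*e('y',q[1]+q[2])*e('z',q[3])*e('y',q[4])*e('z',q[5])).as_matrix())
E
```

```text
top hA ((539.8397827148438, 303.5249938964844), (50.0203971862793, 154.05081176757812), 89.27669525146484)
top blocktop ((565.552978515625, -345.0949401855469), (172.26231384277344, 280.13824462890625), 18.664670944213867)
top slot 151 [481.53 217.01] ((575.9683837890625, -379.476318359375), (131.45269775390625, 14.110189437866211), 20.543453216552734)
top slot 45 [438.67 220.13] ((572.4707641601562, -271.6725158691406), (96.88725280761719, 2.4761524200439453), 18.814577102661133)
top slot 175 [456.31 227.46] ((554.78076171875, -314.3475341796875), (133.3413848876953, 10.105061531066895), 18.07304573059082)
top slot 43 [470.53 223.74] ((563.01513671875, -348.5947570800781), (101.44713592529297, 2.386127471923828), 18.909013748168945)
top slot 105 [428.75 236.33] ((532.00634765625, -247.00839233398438), (87.00086975097656, 7.343382835388184), 18.600927352905273)
side hA ((556.771728515625, 297.93475341796875), (126.94143676757812, 31.024438858032227), 0.16031698882579803)
side blocktop ((569.2125854492188, -345.3157958984375), (173.84518432617188, 301.65679931640625), 19.012405395507812)
side slot 91 [317.81 148.71] ((577.17236328125, -379.8919372558594), (131.5316162109375, 13.17298698425293), 17.450225830078125)
rest top [array([594.38,  96.26,   6.  ]), array([619.63, -25.97,   6.  ]), array([495.04, -55.35,   6.  ]), array([470.71,  73.15,   6.  ])]
rest side [array([598.01, 101.71,   6.  ]), array([471.56,  77.44,   6.  ]), array([626.93, -59.32,   6.  ]), array([501.81, -83.12,   6.  ])]
[[ 0.24 -0.97 -0.  ]
 [-0.97 -0.24  0.  ]
 [-0.   -0.   -1.  ]]
[[-0.24  0.97 -0.  ]
 [ 0.97  0.24  0.  ]
 [ 0.    0.   -1.  ]]
```

```bash
cat >> h.py <<'E'
def col(x,z): 
    x=np.array(x,float);z=np.array(z,float);x/=np.linalg.norm(x);z/=np.linalg.norm(z);return np.c_[x,np.cross(z,x),z]
YR=np.radians(11.2); RX=np.array([-np.sin(YR),np.cos(YR),0]); RY=np.array([-np.cos(YR),-np.sin(YR),0]); UP=np.array([0,0,1.])
PSX=(RX+UP)/2**.5; PSZ=(UP-RX)/2**.5   # parked scraper axes
YK=np.radians(18.6); SSY=-np.array([np.cos(YK),np.sin(YK),0]); SSZ=np.cross(UP,SSY)
SEAT=np.array([546,24,0])+28*RX+100*UP
FLAT=lambda e:col([0,e,0],-UP)
PARK=lambda e:col(e*PSX,-PSZ)
TAKE=lambda e:col(e*PSZ,-PSX)
SLOT=lambda e:col(e*SSZ,-UP)
def plan(p,Rt):
    o=telemetry.get_obs(); M=R.from_rotvec(o['orientation'])
    d=np.array(p)-o['ee_pos']; w=(R.from_matrix(Rt)*M.inv()).as_rotvec()
    print('t',o['t'],'ee',o['ee_pos'].round(1),'| mm',d.round(1),'travel',(d/400).round(4),'dr',(w/(np.pi/2)).round(4),'deg',np.degrees(np.linalg.norm(w)).round(1),'q',o['qpos'].round(2),'F',o['ft_force'].round(1),'w',round(o['width'],1))
E
python3 - <<'E'
from h import *
def wrist(Rt,tcp,q23):
    a=R.from_matrix(Rt)*R.from_euler('z',np.pi)
    w=np.array(tcp)-Rt[:,2]*200; q1=np.arctan2(w[1],w[0])
    B=R.from_euler('z',q1)*R.from_euler('y',q23)
    s=(B.inv()*a).as_euler('ZYZ'); return np.r_[q1,s].round(2)
for nm,f,p in(('flat',FLAT,(554,292,12)),('park',PARK,SEAT),('take',TAKE,SEAT),('slot',SLOT,(556,-313,94))):
    for e in(1,-1):
        for q in(1.9,2.3): print(nm,e,q,wrist(f(e),p,q))
plan((554.5,292.3,120),FLAT(1)); plan((554.5,292.3,120),FLAT(-1))
E
```

```text
flat 1 1.9 [ 0.49  0.    1.24 -1.09]
flat 1 2.3 [ 0.49  0.    0.84 -1.09]
flat -1 1.9 [0.49 0.   1.24 2.06]
flat -1 2.3 [0.49 0.   0.84 2.06]
park 1 1.9 [-0.15  0.73  1.57 -2.05]
park 1 2.3 [-0.15  0.77  1.28 -2.32]
park -1 1.9 [-0.15  0.73  1.57  1.1 ]
park -1 2.3 [-0.15  0.77  1.28  0.82]
take 1 1.9 [ 0.35 -0.78  1.45  1.91]
take 1 2.3 [ 0.35 -0.86  1.17  2.22]
take -1 1.9 [ 0.35 -0.78  1.45 -1.23]
take -1 2.3 [ 0.35 -0.86  1.17 -0.92]
slot 1 1.9 [-0.51  0.    1.24  0.73]
slot 1 2.3 [-0.51  0.    0.84  0.73]
slot -1 1.9 [-0.51  0.    1.24 -2.41]
slot -1 2.3 [-0.51  0.    0.84 -2.41]
t 0.1 ee [ 152.  -605.7  222. ] | mm [ 402.5  898.  -102. ] travel [ 1.0062  2.245  -0.2549] dr [ 1.0000e-04 -1.3000e-03  1.8435e+00] deg 165.9 q [-1.34  0.42  1.63  0.    1.09 -0.02] F [-1.1 -0.3  0.5] w 87.7
t 0.1 ee [ 152.  -605.7  222. ] | mm [ 402.5  898.  -102. ] travel [ 1.0062  2.245  -0.2549] dr [-9.000e-04 -1.000e-04 -1.565e-01] deg 14.1 q [-1.34  0.42  1.63  0.    1.09 -0.02] F [-1.1 -0.3  0.5] w 87.7
```

jog_arm(travel=[[0.06,0.0975,0],[0.12,0.195,0],[0.18,0.2925,0],[0.24,0.39,0],[0.3,0.4875,0],[0.36,0.585,0],[0.42,0.6825,0],[0.48,0.78,0],[0.54,0.8775,0],[0.6,0.975,0]], dr=[[0,0,0],[0,0,0],[0,0,0],[0,0,0],[0,0,0],[0,0,0],[0,0,0],[0,0,0],[0,0,0],[0,0,0]], hand=0.36)

```text
t: 1.1
ee_pos: [392.5, -214.0, 222.0]
orientation: [-2.476, 1.932, 0.002]
ft_force: [0.4, -0.6, 0.2]
width: 59.8
```

jog_arm(travel=[[0.03,0.09,0],[0.06,0.18,0],[0.09,0.27,0],[0.12,0.36,0],[0.15,0.45,0],[0.18,0.54,0],[0.21,0.63,0],[0.24,0.72,0],[0.27,0.81,0],[0.3,0.9,0]], dr=[[0,0,-0.02],[0,0,-0.04],[0,0,-0.06],[0,0,-0.08],[0,0,-0.1],[0,0,-0.12],[0,0,-0.14],[0,0,-0.15],[0,0,-0.156],[0,0,-0.156]])

```text
t: 2.1
ee_pos: [512.5, 147.6, 221.7]
orientation: [-2.222, 2.221, 0.002]
ft_force: [-0.4, -0.6, -0.5]
width: 59.5
```

```bash
python3 -c "
from h import *
plan((554.5,292.3,100),FLAT(-1))"
```

```text
t 2.1 ee [512.5 147.6 221.7] | mm [  42.   144.7 -121.7] travel [ 0.105   0.3617 -0.3043] dr [-0.0008 -0.0003 -0.0003] deg 0.1 q [0.26 0.29 1.83 0.   1.02 1.83] F [-0.4 -0.6 -0.5] w 59.5
```

Down in two steps: above, then to TCP z ≈ 12.

jog_arm(travel=[[0.02,0.06,0],[0.04,0.13,0],[0.06,0.2,-0.02],[0.08,0.27,-0.05],[0.095,0.33,-0.1],[0.103,0.355,-0.17],[0.105,0.3617,-0.25],[0.105,0.3617,-0.33],[0.105,0.3617,-0.4],[0.105,0.3617,-0.4]], dr=[[0,0,0],[0,0,0],[0,0,0],[0,0,0],[0,0,0],[0,0,0],[0,0,0],[0,0,0],[0,0,0],[0,0,0]])

```text
t: 3.1
ee_pos: [551.5, 290.9, 57.6]
orientation: [2.217, -2.216, -0.006]
ft_force: [0.6, 0.3, 0.1]
width: 59.8
```

```bash
python3 -c "
from h import *
plan((554.5,292.3,12.3),FLAT(-1))
for n in('top','side'):
    d=grab(n); x,y=proj(d,[554,285,40])[0].astype(int); c=d['pixels'][max(0,y-55):y+55,max(0,x-70):x+70]; cv2.imwrite(f'{n}c.png',cv2.resize(c,(400,314),interpolation=cv2.INTER_CUBIC)[:,:,::-1])
cv2.imwrite('pics/g1.png',np.hstack([cv2.imread('topc.png'),cv2.imread('sidec.png')]))"
```

```text
t 3.1 ee [551.5 290.9  57.6] | mm [  3.    1.4 -45.3] travel [ 0.0075  0.0036 -0.1132] dr [ 0.0015 -0.0048 -0.0004] deg 0.5 q [0.47 0.64 1.71 0.   0.8  2.03] F [0.6 0.3 0.1] w 59.8
```

View pics/g1.png

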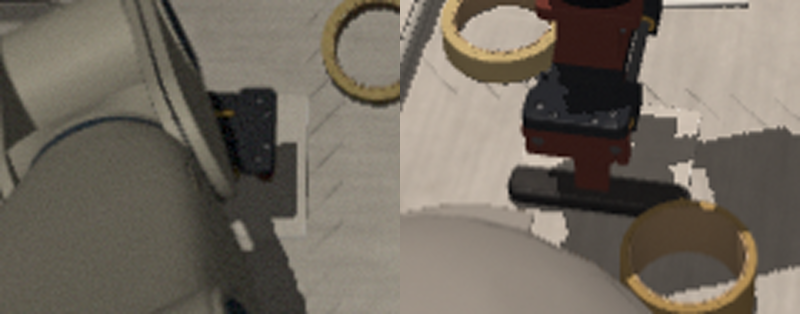

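The picture shows the fingers straddling the handle at about its middle (side crop (597,180)), clear of the tape. I descend and then close.

jog_arm(travel=[[0.0075,0.0036,-0.03],[0.0075,0.0036,-0.055],[0.0075,0.0036,-0.075],[0.0075,0.0036,-0.09],[0.0075,0.0036,-0.102],[0.0075,0.0036,-0.108],[0.0075,0.0036,-0.1125],[0.0075,0.0036,-0.1125],[0.0075,0.0036,-0.1125],[0.0075,0.0036,-0.1125]], dr=[[0.0015,-0.0048,0],[0.0015,-0.0048,0],[0.0015,-0.0048,0],[0.0015,-0.0048,0],[0.0015,-0.0048,0],[0.0015,-0.0048,0],[0.0015,-0.0048,0],[0.0015,-0.0048,0],[0.0015,-0.0048,0],[0.0015,-0.0048,0]])

```text
t: 4.2
ee_pos: [557.5, 293.7, 16.8]
orientation: [-2.217, 2.216, -0.003]
ft_force: [0.1, 0.2, -0.7]
width: 59.6
```

jog_arm(travel=[[0,0,0],[0,0,0],[0,0,0],[0,0,0],[0,0,0],[0,0,0],[0,0,0],[0,0,0],[0,0,0],[0,0,0]], dr=[[0,0,0],[0,0,0],[0,0,0],[0,0,0],[0,0,0],[0,0,0],[0,0,0],[0,0,0],[0,0,0],[0,0,0]], hand=-1)

```text
t: 5.2
ee_pos: [557.4, 293.5, 16.8]
orientation: [-2.217, 2.216, -0.004]
ft_force: [-0.6, -1.5, 0.5]
width: 24.6
```

```bash
python3 -c "
from h import *
plan((554.5,292.3,12),FLAT(-1))"
```

```text
t 5.2 ee [557.4 293.5  16.8] | mm [-2.9 -1.2 -4.8] travel [-0.0073 -0.0031 -0.0121] dr [-0.0019  0.0039 -0.0003] deg 0.4 q [ 0.47  0.71  1.71 -0.    0.72  2.04] F [-0.6 -1.5  0.5] w 24.6
```

TCP z is 16.8, so only about 1 mm is in contact. I reopen, go lower and close again.

jog_arm(travel=[[0,0,0],[0,0,0],[0,0,0],[0,0,0],[0,0,-0.004],[0,0,-0.008],[0,0,-0.012],[0,0,-0.012],[0,0,-0.012],[0,0,-0.012]], dr=[[0,0,0],[0,0,0],[0,0,0],[0,0,0],[-0.002,0.004,0],[-0.002,0.004,0],[-0.002,0.004,0],[-0.002,0.004,0],[-0.002,0.004,0],[-0.002,0.004,0]], hand=0)

```text
t: 6.2
ee_pos: [557.4, 293.6, 12.0]
orientation: [2.222, -2.221, 0.0]
ft_force: [-0.7, 0.3, 0.1]
width: 44.0
```

jog_arm(travel=[[0,0,0],[0,0,0],[0,0,0],[0,0,0],[0,0,0],[0,0,0],[0,0,0],[0,0,0],[0,0,0],[0,0,0]], dr=[[0,0,0],[0,0,0],[0,0,0],[0,0,0],[0,0,0],[0,0,0],[0,0,0],[0,0,0],[0,0,0],[0,0,0]], hand=-1)

```text
t: 7.2
ee_pos: [557.5, 293.6, 12.1]
orientation: [2.222, -2.221, 0.0]
ft_force: [-0.1, -0.3, 0.9]
width: 25.8
```

```bash
python3 -c "
from h import *
plan((554.5,292.3,12),FLAT(-1))"
```

```text
t 7.2 ee [557.5 293.6  12.1] | mm [-3.  -1.3 -0.1] travel [-0.0074 -0.0032 -0.0003] dr [ 0.0001  0.     -0.0003] deg 0.0 q [ 0.47  0.71  1.71 -0.    0.72  2.04] F [-0.1 -0.3  0.9] w 25.8
```

jog_arm(travel=[[0,0,0.02],[0,0,0.06],[0,0,0.12],[0,0,0.18],[0,0,0.25],[0,0,0.32],[0,0,0.4],[0,0,0.46],[0,0,0.5],[0,0,0.5]], dr=[[0,0,0],[0,0,0],[0,0,0],[0,0,0],[0,0,0],[0,0,0],[0,0,0],[0,0,0],[0,0,0],[0,0,0]])

```text
t: 8.2
ee_pos: [558.9, 294.3, 216.1]
orientation: [-2.218, 2.217, -0.003]
ft_force: [-0.3, 0.5, -1.9]
width: 25.7
```

```bash
sed -i 's/\[546,24,0\]/[546.5,25,0]/' h.py; python3 -c "
from h import *
print(SEAT,PSX,PSZ,RY)
plan(SEAT+PSX+73*PSZ-2*RY,PARK(-1))"
```

```text
[541.06143817  52.46674435 100.        ] [-0.13734443  0.69364004  0.70710678] [ 0.13734443 -0.69364004  0.70710678] [-0.98095516 -0.19423435  0.        ]
t 8.2 ee [558.9 294.3 216.1] | mm [  -6.  -291.4  -63.8] travel [-0.0149 -0.7285 -0.1595] dr [0.4964 0.0521 0.1191] deg 46.2 q [ 0.47  0.44  1.62 -0.    1.07  2.04] F [-0.3  0.5 -1.9] w 25.7
```

jog_arm(travel=[[-0.001,-0.05,0],[-0.003,-0.12,0],[-0.005,-0.2,0],[-0.007,-0.29,0],[-0.009,-0.38,0],[-0.011,-0.47,-0.01],[-0.013,-0.56,-0.04],[-0.014,-0.64,-0.08],[-0.015,-0.7,-0.12],[-0.015,-0.7285,-0.1595]], dr=[[0.03,0.003,0.007],[0.08,0.008,0.018],[0.13,0.013,0.03],[0.19,0.02,0.045],[0.25,0.026,0.06],[0.31,0.032,0.075],[0.37,0.039,0.09],[0.42,0.044,0.1],[0.46,0.048,0.11],[0.4964,0.0521,0.1191]])

```text
t: 9.2
ee_pos: [552.7, 0.4, 151.1]
orientation: [-1.947, 1.603, 0.809]
ft_force: [0.3, 0.9, -1.6]
width: 25.2
```

jog_arm(travel=[[0,0,0],[0,0,0],[0,0,0],[0,0,0],[0,0,0],[0,0,0],[0,0,0],[0,0,0],[0,0,0],[0,0,0]], dr=[[0,0,0],[0,0,0],[0,0,0],[0,0,0],[0,0,0],[0,0,0],[0,0,0],[0,0,0],[0,0,0],[0,0,0]])

```text
t: 10.2
ee_pos: [552.6, 0.3, 151.0]
orientation: [-1.947, 1.603, 0.809]
ft_force: [-0.2, -0.5, -1.4]
width: 25.5
```

```bash
python3 -c "
from h import *
plan(SEAT+PSX+73*PSZ-2*RY,PARK(-1))
plan(SEAT+PSX+7*PSZ-2*RY,PARK(-1))
for n in('top','side'):
    d=grab(n); x,y=proj(d,[545,40,100])[0].astype(int); c=d['pixels'][max(0,y-60):y+60,max(0,x-80):x+80]; cv2.imwrite(f'{n}c.png',cv2.resize(c,(400,300),interpolation=cv2.INTER_CUBIC)[:,:,::-1])
cv2.imwrite('pics/g2.png',np.hstack([cv2.imread('topc.png'),cv2.imread('sidec.png')]))"
```

```text
t 10.2 ee [5.526e+02 3.000e-01 1.510e+02] | mm [0.3 2.6 1.3] travel [0.0007 0.0065 0.0032] dr [-0.0013 -0.0003  0.0016] deg 0.2 q [-0.37  0.64  1.7   0.66  1.35  0.67] F [-0.2 -0.5 -1.4] w 25.5
t 10.2 ee [5.526e+02 3.000e-01 1.510e+02] | mm [ -8.8  48.4 -45.4] travel [-0.0219  0.1209 -0.1135] dr [-0.0013 -0.0003  0.0016] deg 0.2 q [-0.37  0.64  1.7   0.66  1.35  0.67] F [-0.2 -0.5 -1.4] w 25.5
```

View pics/g2.png

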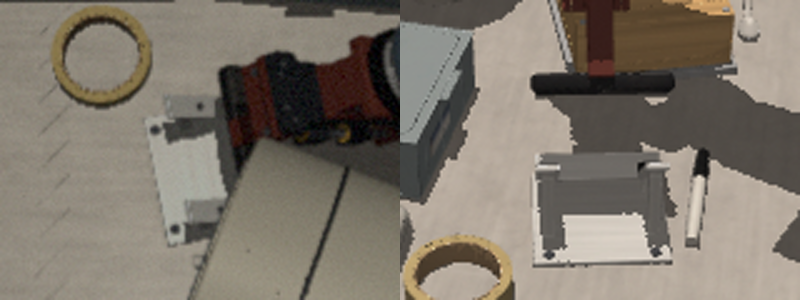

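The handle is held level and centred over the rest (side crop (603,83) over (603,165)). I approach to about 4 mm above the seat, then lower gently.

jog_arm(travel=[[-0.002,0.015,-0.008],[-0.004,0.03,-0.02],[-0.007,0.048,-0.038],[-0.011,0.066,-0.056],[-0.014,0.083,-0.074],[-0.017,0.098,-0.089],[-0.019,0.11,-0.101],[-0.021,0.117,-0.109],[-0.022,0.121,-0.1135],[-0.022,0.121,-0.1135]], dr=[[0,0,0],[0,0,0],[0,0,0],[-0.001,0,0.001],[-0.001,0,0.001],[-0.001,0,0.001],[-0.001,0,0.001],[-0.001,0,0.001],[-0.001,0,0.001],[-0.001,0,0.001]])

```text
t: 11.3
ee_pos: [544.0, 48.0, 106.7]
orientation: [-1.95, 1.602, 0.808]
ft_force: [-3.5, -5.6, 7.3]
width: 25.6
```

```bash
python3 -c "
from h import *
plan(SEAT+PSX+3*PSZ-2*RY,PARK(-1))
p=telemetry.get_obs()['ee_pos']-SEAT;print(p@PSX,p@PSZ,p@RY)"
```

```text
t 11.3 ee [544.   48.  106.7] | mm [-0.7  3.5 -3.9] travel [-0.0018  0.0088 -0.0097] dr [-0.0004  0.0003  0.0001] deg 0.0 q [-0.3   0.69  1.76  0.72  1.24  0.64] F [-3.5 -5.6  7.3] w 25.6
1.2140076168102192 8.287881615343517 -2.028672910762283
```

Contact comes about 5 mm earlier than expected, so I check where with the moment and a picture.

```bash
python3 -c "
from h import *
o=telemetry.get_obs();F=o['ft_force'];M=o['moment'];B=np.array([PSX,RY,PSZ]);print('F sx,sy,sz',B@F,'M',B@M,M)
d=grab('side'); x,y=proj(d,[545,40,80])[0].astype(int); c=d['pixels'][y-50:y+40,x-60:x+60]; cv2.imwrite('pics/g3.png',cv2.resize(c,(800,600),interpolation=cv2.INTER_CUBIC)[:,:,::-1])
C=cloud(d);m=(d['pixels'].max(2)<50)&(C[...,2]>70)&(C[...,2]<140)&(abs(C[...,0]-545)<90)&(abs(C[...,1]-50)<40)
P=C[m];print(len(P),P.mean(0),(P-SEAT)@B.T@np.eye(3) is None, np.percentile((P-SEAT)@B.T,[2,50,98],axis=0).round(1))
"
```

```text
F sx,sy,sz [1.7095904  4.49305099 8.59022014] M [0.75017333 0.09341374 0.03459353] [-0.18991559  0.47821064  0.55491397]
419 [540.17108737  57.726736   112.15386044] False [[  0.3 -62.2  -2.8]
 [ 12.8   0.7   4.7]
 [ 19.   60.1  14.4]]
```

View pics/g3.png

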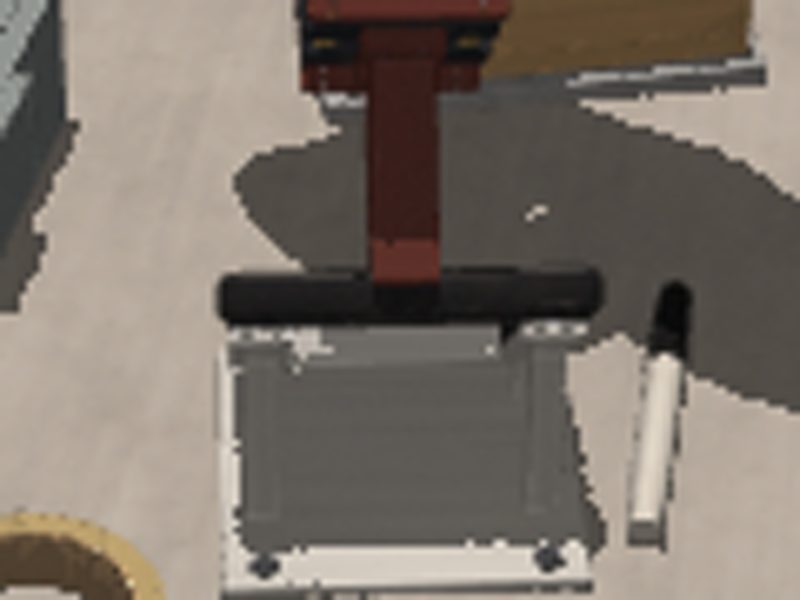

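```bash
python3 -c "
from h import *
B=np.array([PSX,RY,PSZ])
for n in('side','top'):
    d=load('side') if n=='side' else grab('top'); C=cloud(d); L=(C-SEAT)@B.T; px=d['pixels'].max(2)
    m=(px<50)&(abs(L[...,1])<62)&(abs(L[...,1])>22)&(abs(L[...,0])<25)&(abs(L[...,2])<25)&(d['range_z']>0); P=L[m]
    for s in(-1,1):
        q=P[P[:,1]*s>0]
        if len(q)>10: print(n,s,len(q),q.mean(0).round(1),np.percentile(q,[2,98],axis=0).round(1).tolist())
    if n=='side':
        bb=P[P[:,0]>8]; a=np.linalg.lstsq(np.c_[bb[:,1],bb[:,2],np.ones(len(bb))],bb[:,0],rcond=None)[0]; print('sx = a*sy+b*sz+c',a)
    m=(px>60)&(abs(L[...,1])<75)&(L[...,0]>-110)&(L[...,0]<-15)&(abs(L[...,2])<25)&(d['range_z']>0); P=L[m]; P=P[::max(1,len(P)//25)]; print(n,P[np.argsort(P[:,0])].round(0).tolist())
"
```

```text
side -1 119 [ 12.9 -41.9   4.2] [[6.8, -59.9, -2.4], [18.1, -23.9, 11.2]]
side 1 130 [12.2 40.8  5.1] [[-2.5, 23.4, -2.6], [18.0, 60.0, 14.2]]
sx = a*sy+b*sz+c [-6.60835035e-03  1.66526103e-01  1.24892943e+01]
side [[-109.0, 43.0, -23.0], [-107.0, 35.0, -18.0], [-106.0, -21.0, -22.0], [-106.0, -9.0, -25.0], [-104.0, 4.0, -3.0], [-103.0, 45.0, -16.0], [-102.0, 45.0, -9.0], [-102.0, -18.0, 2.0], [-101.0, -28.0, -8.0], [-100.0, -19.0, -5.0], [-100.0, 35.0, -4.0], [-100.0, -38.0, 5.0], [-100.0, -1.0, -1.0], [-99.0, -33.0, -0.0], [-99.0, -28.0, -3.0], [-99.0, 13.0, 1.0], [-99.0, 13.0, -6.0], [-98.0, 30.0, -2.0], [-97.0, 3.0, -9.0], [-96.0, -6.0, 4.0], [-92.0, 25.0, 3.0], [-77.0, 43.0, -8.0], [-29.0, 42.0, -19.0], [-27.0, 42.0, -17.0], [-23.0, 58.0, -8.0], [-23.0, -47.0, -25.0], [-21.0, -51.0, -11.0]]
top -1 112 [ 12.4 -42.   10.7] [[4.5, -59.9, 0.9], [17.6, -23.4, 16.7]]
top []
```

```bash
python3 -c "
from h import *
B=np.array([PSX,RY,PSZ])
d=load('side'); x,y=proj(d,[545,40,80])[0].astype(int)
C=cloud(d); L=(C-SEAT)@B.T
f=lambda u,v:(int(y-50+v/6.667),int(x-60+u/6.667))
for u,v in((245,336),(265,336),(280,336),(535,328),(555,328),(575,328),(265,350),(555,345),(265,420),(548,420),(400,345),(450,345),(400,335)):
    print((u,v),L[f(u,v)].round(1),C[f(u,v)].round(0),d['pixels'][f(u,v)])
import numpy as np
d=dict(np.load('side.npz'))
"
python3 -c "
import sys;sys.path.insert(0,'.')
from h import *
B=np.array([PSX,RY,PSZ]); d=grab('top')
C=cloud(d);L=(C-SEAT)@B.T
x,y=proj(d,[545,30,60])[0].astype(int)
cv2.imwrite('pics/g4.png',cv2.resize(d['pixels'][y-40:y+35,x-45:x+55],(800,600),interpolation=cv2.INTER_CUBIC)[:,:,::-1])
print(x,y)
"
```

```text
(245, 336) [ 11.3 -57.9  -6.6] [595.  76. 103.] [116 112 107]
(265, 336) [  9.  -51.1  -6.6] [589.  73. 102.] [190 183 174]
(280, 336) [  5.7 -46.6  -6.4] [585.  70. 100.] [117 112 108]
(535, 328) [ 9.7 41.5 -6.2] [498.  55. 103.] [116 112 106]
(555, 328) [ 9.4 48.4 -6.3] [491.  54. 102.] [189 182 173]
(575, 328) [ 8.5 55.2 -6.3] [485.  52. 102.] [184 177 168]
(265, 350) [-13.5 -51.   -9.3] [592.  59.  84.] [88 84 81]
(555, 345) [-16.1  50.4  -8.7] [493.  38.  82.] [87 83 79]
(265, 420) [-31.2 -51.3 -31.1] [591.  62.  56.] [94 90 85]
(548, 420) [-35.8  49.1 -32.9] [493.  41.  51.] [94 90 86]
(400, 345) [-99.6  -1.4  -0.9] [556. -16.  29.] [109 105 101]
(450, 345) [-108.5   18.7   -0.5] [538. -26.  23.] [110 106 101]
(400, 335) [-98.5  -1.4   1.5] [556. -17.  31.] [111 107 102]
310 232
```

View pics/g4.png

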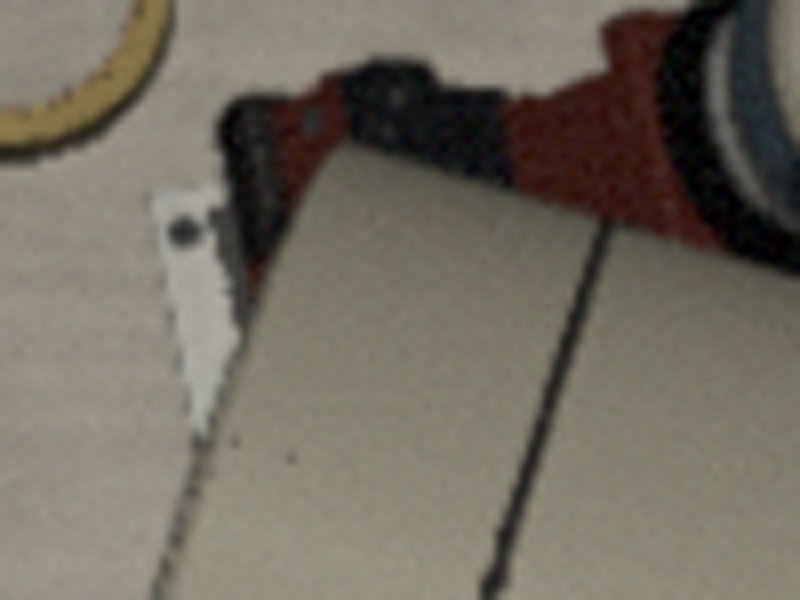

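The arms' surface measures about 3 mm higher than my estimate, so this is true contact with a slight blade droop. The top view shows the handle over the arms' upper end. I ease it 2 mm down and then open.

jog_arm(travel=[[0,0.0004,-0.0013],[0,0.0008,-0.0026],[0,0.0012,-0.004],[-0.0003,0.0017,-0.0053],[-0.0003,0.0017,-0.0053],[-0.0003,0.0017,-0.0053],[-0.0003,0.0017,-0.0053],[-0.0003,0.0017,-0.0053],[-0.0003,0.0017,-0.0053],[-0.0003,0.0017,-0.0053]], dr=[[0,0,0],[0,0,0],[0,0,0],[0,0,0],[0,0,0],[0,0,0],[0,0,0],[0,0,0],[0,0,0],[0,0,0]])

```text
t: 12.45
ee_pos: [544.4, 47.8, 106.4]
orientation: [-1.95, 1.601, 0.807]
ft_force: [-3.1, -9.9, 13.9]
width: 25.8
```

```bash
python3 -c "
from h import *
B=np.array([PSX,RY,PSZ]);o=telemetry.get_obs();print('F',B@o['ft_force'],'M',B@o['moment'],'ee rel',B@(o['ee_pos']-SEAT))"
```

```text
F [ 3.33944652  4.99431096 16.27960039] M [ 1.0520053  -0.36568874 -0.08009166] ee rel [ 0.82486301 -2.40229761  8.22444799]
```

Firm contact now sits under the handle, so it is on the arms. I release to a modest opening, then back off along the normal.

jog_arm(travel=[[0,0,0],[0,0,0],[0,0,0],[0,0,0],[0,0,0],[0,0,0],[0,0,0],[0,0,0],[0,0,0],[0,0,0]], dr=[[0,0,0],[0,0,0],[0,0,0],[0,0,0],[0,0,0],[0,0,0],[0,0,0],[0,0,0],[0,0,0],[0,0,0]], hand=0.0)

```text
t: 13.45
ee_pos: [544.4, 47.8, 106.4]
orientation: [-1.95, 1.601, 0.807]
ft_force: [0.3, 0.3, -0.3]
width: 44.3
```

jog_arm(travel=[[0.003,-0.017,0.018],[0.01,-0.05,0.051],[0.02,-0.1,0.102],[0.03,-0.15,0.153],[0.04,-0.2,0.204],[0.05,-0.25,0.255],[0.06,-0.3,0.31],[0.06,-0.3,0.36],[0.06,-0.3,0.42],[0.06,-0.3,0.48]], dr=[[0,0,0],[0,0,0],[0,0,0],[0,0,0],[0,0,0],[0,0,0],[0,0,0],[0,0,0],[0,0,0],[0,0,0]])

```text
t: 14.45
ee_pos: [568.0, -71.9, 299.9]
orientation: [-1.949, 1.601, 0.808]
ft_force: [0.5, -0.2, -0.2]
width: 43.7
```

```bash
python3 -c "
from h import *
np.set_printoptions(suppress=True,precision=1)
B=np.array([PSX,RY,PSZ])
plan(SEAT+5*PSZ+130*PSX,TAKE(1))
for n in('top','side'):
    d=grab(n); C=cloud(d); L=(C-SEAT)@B.T; px=d['pixels'].max(2)
    m=(px<50)&(abs(L[...,1])<75)&(abs(L[...,0])<30)&(abs(L[...,2])<30)&(d['range_z']>0); P=L[m]
    print(n,len(P)); 
    if len(P): print('L mean',P.mean(0),np.percentile(P,[2,98],axis=0),'world',cv2.minAreaRect(C[m][:,:2].astype(np.float32)),C[m][:,2].mean())
    x,y=proj(d,[545,40,80])[0].astype(int); c=d['pixels'][y-45:y+45,x-60:x+60]; cv2.imwrite(f'{n}c.png',cv2.resize(c,(400,300),interpolation=cv2.INTER_CUBIC)[:,:,::-1])
cv2.imwrite('pics/g5.png',np.hstack([cv2.imread('topc.png'),cv2.imread('sidec.png')]))"
```

```text
t 14.45 ee [568.  -71.9 299.9] | mm [ -44.1  211.1 -104.4] travel [-0.1  0.5 -0.3] dr [-1.  -0.2 -0. ] deg 90.1 q [-0.5  0.5  1.5  0.6  1.6  0.8] F [ 0.5 -0.2 -0.2] w 43.7
top 575
L mean [-1.   4.8 12.4] [[-14.6 -57.2   1.6]
 [  7.7  65.1  18.4]] world ((539.3346557617188, 42.28119659423828), (128.96115112304688, 24.520456314086914), 11.99553394317627) 108.07853939158903
side 388
L mean [ 3.  -1.6  4.8] [[ -3.9 -62.2  -2.5]
 [  9.1  60.6  12.2]] world ((542.0604248046875, 50.563209533691406), (127.87799072265625, 17.34998893737793), 9.955278396606445) 105.49791011176062
```

View pics/g5.png

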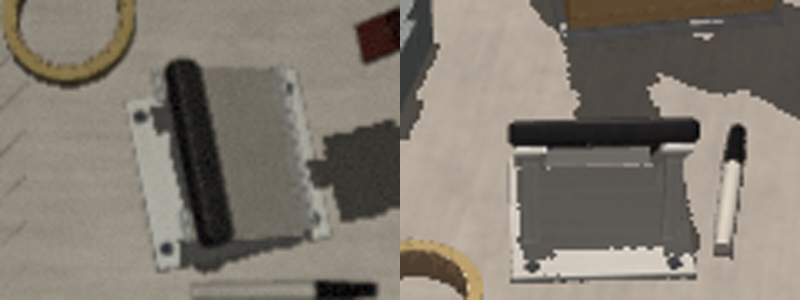

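Parked: top crop shows the handle at (200,150) and the blade flat on the rest down to the stop. After release it slid about 9 mm down to the stop, so its centre is now ≈ (541,43,97.5). Now I swing to the up-slope side.

```bash
cat >> h.py <<'E'
CP=np.array([541,43,97.5])
E
python3 -c "
from h import *
print(CP+110*PSX); plan(CP+110*PSX,TAKE(1))"
```

```text
[525.89211304 119.30040466 175.28174593]
t 14.55 ee [569.4 -72.2 302. ] | mm [ -43.5  191.5 -126.7] travel [-0.1088  0.4788 -0.3168] dr [-0.9806 -0.1905 -0.0035] deg 89.9 q [-0.46  0.51  1.52  0.6   1.64  0.79] F [-0.1  0.3 -0.3] w 43.8
```

jog_arm(travel=[[-0.01,0.05,0.02],[-0.02,0.12,0.04],[-0.04,0.19,0.05],[-0.05,0.26,0.05],[-0.07,0.34,0.05],[-0.08,0.42,0.05],[-0.09,0.48,0.04],[-0.1,0.54,0.02],[-0.11,0.58,0],[-0.11,0.6,0]], dr=[[-0.09,-0.018,0],[-0.18,-0.035,0],[-0.27,-0.053,-0.001],[-0.36,-0.07,-0.001],[-0.45,-0.088,-0.002],[-0.54,-0.105,-0.002],[-0.63,-0.123,-0.003],[-0.72,-0.14,-0.003],[-0.81,-0.158,-0.003],[-0.9,-0.175,-0.003]])

```text
t: 15.55
ee_pos: [524.1, 169.6, 301.4]
orientation: [2.04, -1.669, 0.702]
ft_force: [0.6, -0.7, -0.6]
width: 43.9
```

```bash
python3 -c "
from h import *
plan(CP+110*PSX,TAKE(1))"
```

```text
t 15.55 ee [524.1 169.6 301.4] | mm [   1.8  -50.3 -126.2] travel [ 0.0044 -0.1257 -0.3154] dr [-0.0769 -0.015  -0.0026] deg 7.1 q [ 0.61  0.38  1.67 -0.61  1.43  2.18] F [ 0.6 -0.7 -0.6] w 43.9
```

jog_arm(travel=[[0.001,-0.01,-0.03],[0.002,-0.03,-0.08],[0.003,-0.05,-0.13],[0.004,-0.07,-0.18],[0.004,-0.09,-0.23],[0.0044,-0.105,-0.27],[0.0044,-0.118,-0.3],[0.0044,-0.1257,-0.3154],[0.0044,-0.1257,-0.3154],[0.0044,-0.1257,-0.3154]], dr=[[-0.02,-0.004,0],[-0.04,-0.008,-0.001],[-0.06,-0.012,-0.002],[-0.0769,-0.015,-0.0026],[-0.0769,-0.015,-0.0026],[-0.0769,-0.015,-0.0026],[-0.0769,-0.015,-0.0026],[-0.0769,-0.015,-0.0026],[-0.0769,-0.015,-0.0026],[-0.0769,-0.015,-0.0026]])

```text
t: 16.55
ee_pos: [526.2, 119.5, 175.8]
orientation: [1.951, -1.603, 0.809]
ft_force: [0.6, 0.5, -1.1]
width: 43.6
```

```bash
python3 -c "
from h import *
np.set_printoptions(suppress=True,precision=1)
B=np.array([PSX,RY,PSZ])
plan(CP+20*PSX,TAKE(1)); plan(CP-17*PSX,TAKE(1))
for n in('top','side'):
    d=grab(n); x,y=proj(d,[540,70,120])[0].astype(int); c=d['pixels'][y-45:y+45,x-60:x+60]; cv2.imwrite(f'{n}c.png',cv2.resize(c,(400,300),interpolation=cv2.INTER_CUBIC)[:,:,::-1])
cv2.imwrite('pics/g6.png',np.hstack([cv2.imread('topc.png'),cv2.imread('sidec.png')]))"
```

```text
t 16.55 ee [526.2 119.5 175.8] | mm [ 12.  -62.6 -64.1] travel [ 0.  -0.2 -0.2] dr [-0.  0. -0.] deg 0.1 q [ 0.6  0.6  1.8 -0.8  1.3  2.4] F [ 0.6  0.5 -1.1] w 43.6
t 16.55 ee [526.2 119.5 175.8] | mm [ 17.1 -88.3 -90.3] travel [ 0.  -0.2 -0.2] dr [-0.  0. -0.] deg 0.1 q [ 0.6  0.6  1.8 -0.8  1.3  2.4] F [ 0.6  0.5 -1.1] w 43.6
```

View pics/g6.png

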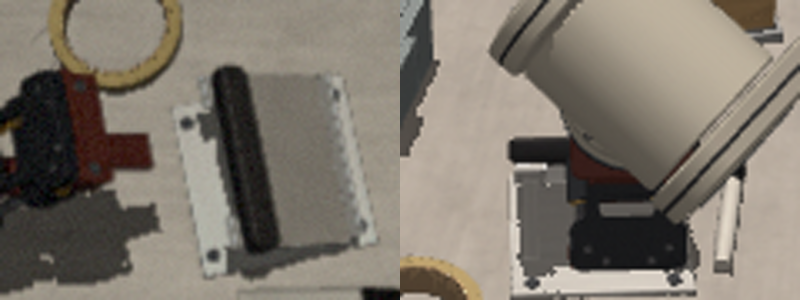

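The fingers (top crop (130,152)) are lined up with the middle of the parked handle (247,158). I approach along the slope in two stages.

jog_arm(travel=[[0.003,-0.015,-0.015],[0.007,-0.035,-0.036],[0.011,-0.055,-0.056],[0.015,-0.075,-0.077],[0.019,-0.095,-0.097],[0.022,-0.115,-0.118],[0.026,-0.132,-0.135],[0.029,-0.147,-0.15],[0.03,-0.1565,-0.16],[0.03,-0.1565,-0.16]], dr=[[0,0,0],[0,0,0],[0,0,0],[0,0,0],[0,0,0],[0,0,0],[0,0,0],[0,0,0],[0,0,0],[0,0,0]])

```text
t: 17.65
ee_pos: [538.1, 56.5, 111.5]
orientation: [1.951, -1.603, 0.808]
ft_force: [-0.7, -0.7, 0.9]
width: 43.8
```

```bash
python3 -c "
from h import *
plan(CP-17*PSX,TAKE(1))"
```

```text
t 17.65 ee [538.1  56.5 111.5] | mm [  5.3 -25.3 -26. ] travel [ 0.0131 -0.0632 -0.0651] dr [-0.0003  0.0003  0.0003] deg 0.0 q [ 0.48  0.64  1.86 -0.86  1.11  2.44] F [-0.7 -0.7  0.9] w 43.8
```

jog_arm(travel=[[0.002,-0.009,-0.009],[0.004,-0.019,-0.02],[0.006,-0.029,-0.03],[0.008,-0.039,-0.04],[0.01,-0.048,-0.05],[0.012,-0.056,-0.058],[0.013,-0.0632,-0.0651],[0.013,-0.0632,-0.0651],[0.013,-0.0632,-0.0651],[0.013,-0.0632,-0.0651]], dr=[[0,0,0],[0,0,0],[0,0,0],[0,0,0],[0,0,0],[0,0,0],[0,0,0],[0,0,0],[0,0,0],[0,0,0]])

```text
t: 18.65
ee_pos: [543.4, 31.4, 85.6]
orientation: [1.951, -1.604, 0.809]
ft_force: [0.5, 0.4, -0.1]
width: 43.6
```

```bash
python3 -c "
from h import *
plan(CP-17*PSX,TAKE(1))"
```

```text
t 18.65 ee [543.4  31.4  85.6] | mm [-0.1 -0.1 -0.1] travel [-0.0002 -0.0004 -0.0003] dr [-0.0003  0.0005  0.0002] deg 0.1 q [ 0.44  0.68  1.88 -0.91  1.05  2.47] F [ 0.5  0.4 -0.1] w 43.6
```

jog_arm(travel=[[0,0,0],[0,0,0],[0,0,0],[0,0,0],[0,0,0],[0,0,0],[0,0,0],[0,0,0],[0,0,0],[0,0,0]], dr=[[0,0,0],[0,0,0],[0,0,0],[0,0,0],[0,0,0],[0,0,0],[0,0,0],[0,0,0],[0,0,0],[0,0,0]], hand=-1)

```text
t: 19.65
ee_pos: [543.6, 30.7, 86.4]
orientation: [1.95, -1.602, 0.81]
ft_force: [0.8, -3.6, 6.3]
width: 18.7
```

```bash
python3 -c "
from h import *
B=np.array([PSX,RY,PSZ]);o=telemetry.get_obs();print(o['width'],'F',B@o['ft_force'],'M',B@o['moment'],'ee rel',B@(o['ee_pos']-CP))"
```

```text
18.742915019377126 F [ 1.89417214 -0.09102152  7.04126147] M [ 0.16102527  1.0752955  -0.0046091 ] ee rel [-16.72914973  -0.16139738   1.00332161]
```

Gripped at 18.7 mm across the flat faces. I lift straight up, which leaves both the arms and the stop.

jog_arm(travel=[[0,0,0.01],[0,0,0.03],[0,0,0.06],[0,0,0.1],[0,0,0.15],[0,0,0.2],[0,0,0.26],[0,0,0.32],[0,0,0.36],[0,0,0.38]], dr=[[0,0,0],[0,0,0],[0,0,0],[0,0,0],[0,0,0],[0,0,0],[0,0,0],[0,0,0],[0,0,0],[0,0,0]])

```text
t: 20.65
ee_pos: [544.0, 31.1, 240.5]
orientation: [1.95, -1.605, 0.812]
ft_force: [1.0, 0.3, -2.0]
width: 18.4
```

```bash
python3 -c "
from h import *
np.set_printoptions(suppress=True)
plan((556,-313,240),SLOT(1))"
```

```text
t 20.65 ee [544.   31.1 240.5] | mm [  12.  -344.1   -0.5] travel [ 0.0299 -0.8601 -0.0013] dr [0.4833 0.1309 0.0791] deg 45.6 q [ 0.44  0.42  1.83 -0.81  1.25  2.23] F [ 1.   0.3 -2. ] w 18.4
```

jog_arm(travel=[[0.001,-0.03,0],[0.003,-0.09,0],[0.006,-0.18,0],[0.01,-0.28,0],[0.014,-0.39,0],[0.018,-0.5,0],[0.022,-0.61,0],[0.026,-0.71,0],[0.029,-0.8,0],[0.03,-0.86,0]], dr=[[0.03,0.008,0.005],[0.07,0.019,0.012],[0.12,0.033,0.02],[0.18,0.049,0.029],[0.24,0.065,0.039],[0.3,0.081,0.049],[0.36,0.098,0.059],[0.41,0.111,0.067],[0.45,0.122,0.074],[0.4833,0.1309,0.0791]])

```text
t: 21.65
ee_pos: [555.2, -316.0, 240.3]
orientation: [-2.548, 1.834, 0.003]
ft_force: [0.5, -0.3, -2.6]
width: 18.4
```

jog_arm(travel=[[0,0,0],[0,0,0],[0,0,0],[0,0,0],[0,0,0],[0,0,0],[0,0,0],[0,0,0],[0,0,0],[0,0,0]], dr=[[0,0,0],[0,0,0],[0,0,0],[0,0,0],[0,0,0],[0,0,0],[0,0,0],[0,0,0],[0,0,0],[0,0,0]])

```text
t: 22.65
ee_pos: [555.3, -316.0, 240.4]
orientation: [-2.548, 1.834, 0.003]
ft_force: [-0.0, -0.6, -1.7]
width: 18.3
```

```bash
python3 -c "
from h import *
np.set_printoptions(suppress=True,precision=4)
plan((556,-313,175),SLOT(1))
o=telemetry.get_obs();ee=o['ee_pos']; print('tool',R.from_rotvec(o['orientation']).as_matrix()@np.array([0,0,1.]))
im=[]
for n in('top','side'):
    d=grab(n); C=cloud(d)
    # handle local coords: along slot dir u, across v
    u=-SSY; L=(C-ee)@np.array([u,SSZ,UP]).T
    m=(d['pixels'].max(2)<55)&(abs(L[...,0])<75)&(abs(L[...,1])<25)&(L[...,2]>-5)&(L[...,2]<40)&(d['range_z']>0); P=L[m]
    print(n,len(P),np.percentile(P,[1,50,99],axis=0).round(1).tolist() if len(P) else '')
    if n=='side':
        m=(abs(L[...,0])<75)&(abs(L[...,1])<30)&(L[...,2]>-80)&(L[...,2]<-8)&(d['range_z']>0); P=L[m]; print('blade',len(P),np.percentile(P,[1,50,99],axis=0).round(1).tolist())
        a=np.linalg.lstsq(np.c_[P[:,0],P[:,2],np.ones(len(P))],P[:,1],rcond=None)[0];print('v=a*u+b*z+c',a)
        x,y=proj(d,ee+[0,0,-60])[0].astype(int); c=d['pixels'][y-75:y+75,x-100:x+100]; cv2.imwrite('pics/g7.png',cv2.resize(c,(800,600),interpolation=cv2.INTER_CUBIC)[:,:,::-1]); print(x,y)
"
```

```text
t 22.65 ee [ 555.3 -316.   240.4] | mm [  0.7   3.  -65.4] travel [ 0.0019  0.0075 -0.1634] dr [-0.0015 -0.0003  0.001 ] deg 0.2 q [-0.54  0.43  1.58  0.    1.14  0.71] F [-0.  -0.6 -1.7] w 18.3
tool [-0.0004  0.0024 -1.    ]
top 112 [[2.5, -19.5, 9.9], [51.2, -7.4, 27.6], [62.6, 4.9, 32.8]]
side 536 [[-60.0, -21.7, 4.9], [5.1, -8.2, 22.1], [67.3, 11.0, 38.7]]
blade 1023 [[-58.2, -7.3, -74.0], [3.8, -0.7, -39.9], [65.0, 5.7, -8.6]]
v=a*u+b*z+c [ 0.0014 -0.0183 -1.4657]
324 127
```

View pics/g7.png

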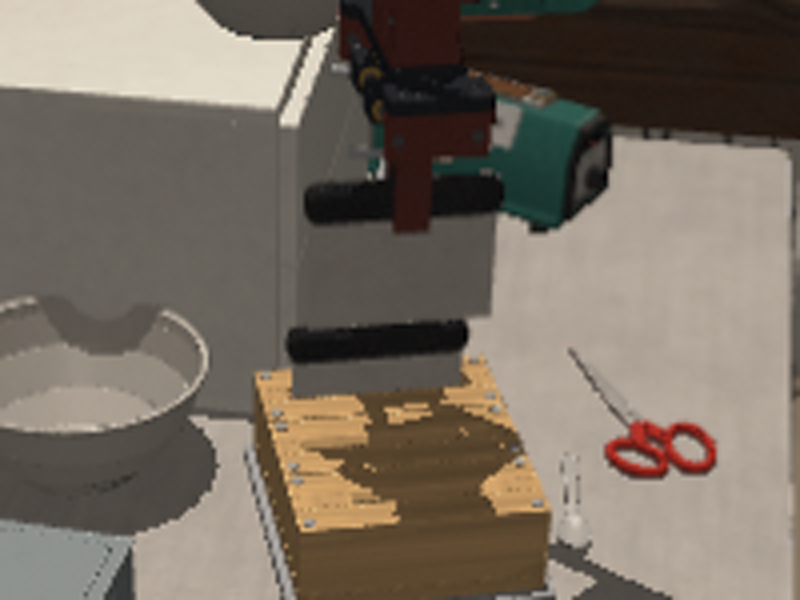

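The picture shows the blade upright, held above the middle slot (blade (395,270), handle of the standing scraper (378,340)). By side-camera offset against the standing scraper, the blade is within about 1 mm of the slot. I descend to just above the mouth.

jog_arm(travel=[[-0.001,0.001,-0.01],[-0.001,0.002,-0.03],[-0.001,0.002,-0.06],[-0.001,0.002,-0.09],[-0.001,0.002,-0.12],[-0.001,0.002,-0.15],[-0.001,0.002,-0.18],[-0.001,0.002,-0.2],[-0.001,0.002,-0.21],[-0.001,0.002,-0.21]], dr=[[-0.0015,0,0.001],[-0.0015,0,0.001],[-0.0015,0,0.001],[-0.0015,0,0.001],[-0.0015,0,0.001],[-0.0015,0,0.001],[-0.0015,0,0.001],[-0.0015,0,0.001],[-0.0015,0,0.001],[-0.0015,0,0.001]])

```text
t: 23.75
ee_pos: [554.6, -315.1, 155.7]
orientation: [2.551, -1.833, -0.002]
ft_force: [-0.4, 0.9, -1.5]
width: 18.5
```

```bash
python3 -c "
from h import *
np.set_printoptions(suppress=True,precision=4)
plan((555,-315,130),SLOT(1))
o=telemetry.get_obs();ee=o['ee_pos']
d=grab('side'); C=cloud(d); L=(C-ee)@np.array([-SSY,SSZ,UP]).T
def box(nm,u,v,z,dark=False):
    m=(abs(L[...,0]-u[0])<u[1])&(abs(L[...,1]-v[0])<v[1])&(L[...,2]>z[0])&(L[...,2]<z[1])&(d['range_z']>0)
    if dark: m&=d['pixels'].max(2)<55
    P=L[m]; print(nm,len(P),np.percentile(P,[1,50,99],axis=0).round(1).tolist())
box('blade',(0,80),(0,15),(-65,-10)); box('handle',(0,80),(0,25),(0,40),True)
box('B',(0,85),(70,25),(106-ee[2],132-ee[2]),True); box('Bblade',(0,85),(70,20),(84-ee[2],98-ee[2]))
"
```

```text
t 23.75 ee [ 554.6 -315.1  155.7] | mm [  0.4   0.1 -25.7] travel [ 0.001   0.0003 -0.0643] dr [-0.0003 -0.0008  0.0001] deg 0.1 q [-0.54  0.52  1.65 -0.    0.98  0.71] F [-0.4  0.9 -1.5] w 18.5
blade 770 [[-58.6, -7.7, -64.4], [3.6, -0.4, -37.3], [64.6, 5.9, -10.8]]
handle 479 [[-58.2, -22.8, 2.4], [7.0, -8.1, 22.0], [67.1, 5.7, 39.0]]
B 37 [[55.5, 61.2, -49.5], [62.1, 68.1, -37.9], [68.0, 78.7, -29.1]]
Bblade 16 [[55.4, 68.0, -71.2], [59.7, 71.9, -65.1], [64.7, 76.9, -59.9]]
```

jog_arm(travel=[[0.001,0,-0.006],[0.001,0,-0.013],[0.001,0,-0.02],[0.001,0,-0.027],[0.001,0,-0.034],[0.001,0,-0.041],[0.001,0,-0.048],[0.001,0,-0.055],[0.001,0,-0.06],[0.001,0,-0.06]], dr=[[0,0,0],[0,0,0],[0,0,0],[0,0,0],[0,0,0],[0,0,0],[0,0,0],[0,0,0],[0,0,0],[0,0,0]])

```text
t: 24.8
ee_pos: [555.1, -315.2, 131.9]
orientation: [2.551, -1.833, -0.002]
ft_force: [-0.7, -0.2, -0.9]
width: 18.6
```

```bash
python3 -c "
from h import *
np.set_printoptions(suppress=True,precision=4)
plan((555,-315,110),SLOT(1))
o=telemetry.get_obs();B=np.array([-SSY,SSZ,UP]);print('F u,v,z',B@o['ft_force'],'M',B@o['moment'])"
```

```text
t 24.8 ee [ 555.1 -315.2  131.9] | mm [ -0.1   0.2 -21.9] travel [-0.0003  0.0004 -0.0547] dr [-0.0002 -0.0007  0.    ] deg 0.1 q [-0.53  0.55  1.66 -0.    0.94  0.71] F [-0.7 -0.2 -0.9] w 18.6
F u,v,z [-0.7208 -0.0195 -0.9248] M [ 0.0206 -0.0445  0.0696]
```

The tip is about 18 mm inside the slot with no force. Continue.

jog_arm(travel=[[0,0,-0.007],[0,0,-0.015],[0,0,-0.023],[0,0,-0.031],[0,0,-0.039],[0,0,-0.047],[0,0,-0.055],[0,0,-0.063],[0,0,-0.068],[0,0,-0.068]], dr=[[0,0,0],[0,0,0],[0,0,0],[0,0,0],[0,0,0],[0,0,0],[0,0,0],[0,0,0],[0,0,0],[0,0,0]])

```text
t: 25.8
ee_pos: [554.9, -315.0, 104.3]
orientation: [2.551, -1.833, -0.003]
ft_force: [0.5, 0.2, -1.6]
width: 18.3
```

jog_arm(travel=[[0,0,-0.002],[0,0,-0.004],[0,0,-0.006],[0,0,-0.008],[0,0,-0.01],[0,0,-0.012],[0,0,-0.0135],[0,0,-0.015],[0,0,-0.015],[0,0,-0.015]], dr=[[0,0,0],[0,0,0],[0,0,0],[0,0,0],[0,0,0],[0,0,0],[0,0,0],[0,0,0],[0,0,0],[0,0,0]])

```text
t: 26.8
ee_pos: [555.0, -315.0, 98.3]
orientation: [2.551, -1.833, -0.003]
ft_force: [0.6, 0.4, -1.3]
width: 18.2
```

```bash
python3 -c "
from h import *
np.set_printoptions(suppress=True,precision=4)
plan((555,-315,96),SLOT(1))
o=telemetry.get_obs();B=np.array([-SSY,SSZ,UP]);print('F u,v,z',B@o['ft_force'],'M',B@o['moment'])"
```

```text
t 26.8 ee [ 555.  -315.    98.3] | mm [ 0.   0.  -2.3] travel [ 0.0001  0.0001 -0.0057] dr [-0.0004 -0.001   0.    ] deg 0.1 q [-0.53  0.6   1.67 -0.    0.88  0.71] F [ 0.6  0.4 -1.3] w 18.2
F u,v,z [ 0.7313 -0.1941 -1.332 ] M [-0.0062 -0.0293 -0.0047]
```

jog_arm(travel=[[0,0,-0.0015],[0,0,-0.003],[0,0,-0.0045],[0,0,-0.006],[0,0,-0.0075],[0,0,-0.0085],[0,0,-0.0095],[0,0,-0.0095],[0,0,-0.0095],[0,0,-0.0095]], dr=[[0,0,0],[0,0,0],[0,0,0],[0,0,0],[0,0,0],[0,0,0],[0,0,0],[0,0,0],[0,0,0],[0,0,0]])

```text
t: 27.8
ee_pos: [555.0, -315.1, 95.9]
orientation: [2.551, -1.833, -0.002]
ft_force: [-3.8, 1.7, 10.0]
width: 18.2
```

Floor contact at TCP z 95.9, where 96 was expected. Open and withdraw straight up.

jog_arm(travel=[[0,0,0],[0,0,0],[0,0,0],[0,0,0],[0,0,0],[0,0,0],[0,0,0],[0,0,0],[0,0,0],[0,0,0]], dr=[[0,0,0],[0,0,0],[0,0,0],[0,0,0],[0,0,0],[0,0,0],[0,0,0],[0,0,0],[0,0,0],[0,0,0]], hand=-0.05)

```text
t: 28.8
ee_pos: [555.0, -315.1, 95.9]
orientation: [2.551, -1.833, -0.002]
ft_force: [-0.1, 0.9, 0.5]
width: 41.7
```

jog_arm(travel=[[0,0,0.01],[0,0,0.03],[0,0,0.06],[0,0,0.1],[0,0,0.15],[0,0,0.21],[0,0,0.27],[0,0,0.33],[0,0,0.38],[0,0,0.4]], dr=[[0,0,0],[0,0,0],[0,0,0],[0,0,0],[0,0,0],[0,0,0],[0,0,0],[0,0,0],[0,0,0],[0,0,0]])

```text
t: 29.8
ee_pos: [556.1, -315.8, 259.8]
orientation: [-2.551, 1.833, -0.006]
ft_force: [-0.5, -0.2, -0.8]
width: 41.5
```

jog_arm(travel=[[-0.03,0,0.01],[-0.1,0.05,0.02],[-0.17,0.13,0.02],[-0.24,0.22,0.02],[-0.3,0.31,0.02],[-0.34,0.4,0.02],[-0.36,0.48,0.02],[-0.36,0.52,0.02],[-0.36,0.54,0.02],[-0.36,0.54,0.02]], dr=[[0,0,0],[0,0,0],[0,0,0],[0,0,0],[0,0,0],[0,0,0],[0,0,0],[0,0,0],[0,0,0],[0,0,0]])

```text
t: 30.8
ee_pos: [411.6, -99.3, 267.6]
orientation: [2.552, -1.832, 0.005]
ft_force: [0.4, 0.6, -0.6]
width: 41.6
```

```bash
python3 -c "
from h import *
o=telemetry.get_obs();print(o['t'],o['ee_pos'],o['ft_force'],o['width'])
im=[]
for n in('top','side'):
    d=grab(n); C=cloud(d)
    L=(C-[556,-313.5,0])@np.array([-SSY,SSZ,UP]).T
    for nm,v0 in(('A',0),('B',70)):
        m=(d['pixels'].max(2)<55)&(abs(L[...,0])<85)&(abs(L[...,1]-v0)<25)&(L[...,2]>100)&(L[...,2]<145)&(d['range_z']>0); P=L[m]
        if len(P): print(n,nm,len(P),np.percentile(P,[1,50,99],axis=0).round(1).tolist())
    x,y=proj(d,[540,-150,60])[0].astype(int); x0,y0=max(0,x-160),max(0,y-130); c=d['pixels'][y0:y0+260,x0:x0+320]; im.append(cv2.resize(c,(400,325))[:,:,::-1])
cv2.imwrite('pics/g8.png',np.hstack(im))"
```

```text
30.8 [411.55085926 -99.29774063 267.61503998] [ 0.4019088   0.61973414 -0.56836607] 41.58163535406556
top A 527 [[-65.0, -6.7, 105.1], [-5.3, -0.2, 123.8], [59.8, 11.6, 130.7]]
top B 527 [[-64.4, 63.1, 104.3], [-5.4, 69.2, 123.9], [59.2, 80.7, 130.4]]
side A 424 [[-60.2, -8.7, 101.1], [4.2, -1.1, 117.8], [65.6, 12.3, 128.1]]
side B 401 [[-60.2, 60.2, 101.7], [3.1, 68.4, 117.7], [64.7, 80.7, 127.8]]
```

View pics/g8.png

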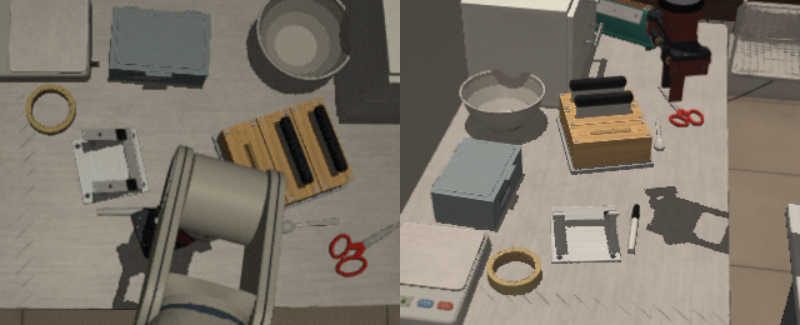

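The picture shows the two handles side by side at the same height in the middle and right slots (top crop (293,150) and (330,138)). The short slot and the rest are empty and the other things are in place. Handing in.

```bash
python3 -c "
from workcell import ticket; print(ticket.close_job())"
```

```text
the job is handed in; nothing more can be done
None
```

The scraper now stands blade-down in the empty long slot (the middle one). The job took about 31 s and was handed in; no verdict is reported. I first parked it handle-up on the rest and let go, then took it again by the flat faces of its handle.

**Last checks**
- **Seated:** the blade met the slot floor at TCP z 95.9 mm, where 96 was expected, with about 10 N.
- **Position:** both cameras put its handle at the same height as the standing scraper's (median 124 mm against 124 mm in the top view). It sits about 69 mm from that scraper, where the blocks stand 70 mm apart.
- **Surroundings:** in the last pictures the rest and the short slot are empty, and the other scraper, marker, spoon and masking tape look unmoved. The wide tape was not in that view; the gripper was clear of it when I took the scraper. The gripper is open and clear, with no force on it.

**What disagreed on the way**
- **First pinch:** it closed too high, at TCP z 16.8 mm, so I reopened and took it again at 12 mm.
- **Rest position:** the arms met the scraper about 5 mm earlier than my estimate. Once released, it slid about 9 mm down the slope to the stop, so I measured it again before the second grasp.
- **Cameras:** the two views differed by about 3 mm on most points.

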